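# Hang the sugar scoop on its snap hook and shut the jar

## Robot

A 6-joint arm with a two-finger parallel gripper is mounted at the origin on a cart in front of the work surface, level with it; the furniture and walls round the work are solid. World frame = base frame: x ahead of the robot, y to its left, z up, the work surface at z = 0. Lengths are in mm, angles in rad, forces in N, time in s.
With the tool pointing down it reaches from about 250 to 775 mm from the base axis. Payload 4 kg.
Tool frame: the origin (TCP) lies on the centre line of the jaws, within the pads' length; the fingertips stand 14 mm ahead of it and the grasp point (between the pads) lies 5 mm behind it; y points along the fingers, x is the direction in which the jaws open and shut, and the axes are right-handed (so a half turn about y gives the same grasp; the last joint's range is limited). The gripper opens to 85 mm and grips with 20 to 120 N. Pads are 22 mm wide; open, the fingers measure 114 mm over their backs; the gripper's body (76 mm by 85 mm) begins 54 mm behind the grasp point. The pads swing forward as they close: fully open they stand 13 mm farther back than shut.
Start: joints at [1.201, 0.087, 1.371, -0, 1.684, -0.103], TCP at [145.013, 530.554, 245.341] pointing down, gripper open.
Joint ranges: [-3.1, 3.1], [-0.76, 2.03], [0.27, 2.55], [-1.08, 4.22], [0.17, 2.65], [-2.57, 2.57]. Speed limits (rad/s): [2.79, 2.79, 3.14, 3.14, 3.14, 3.14].

## Interface

Orientations are given as a 3x3 rotation matrix whose columns are the frame's x, y, z axes.
In Python, from workcell import env gives the robot as it stands. The module is installed in compiled form; this text tells all that it offers.
- The arm moves only by the tool carry_out, never from a script. Its argument "rows" is a list of rows, each an object of numbers: "dx", "dy", "dz": the shift along the tool's x, y, z in mm; "ax", "ay", "az": the turn, a rotation vector about the tool's x, y, z in rad; "grip": the opening, from -1 (shut) to 1 (fully open). In form: [{"dx": .., "dy": .., "dz": .., "ax": .., "ay": .., "az": .., "grip": ..}, ...]. A call has 1 to 10 rows; each row is the pose to reach, as a shift and turn from the pose measured when the call began, along the tool's axes at that moment; what a row does not reach only later rows make up. A row lasts 1/12 s, in which the tool goes at most 41.7 mm and 7.16 degrees, less where a joint would pass 70% of its speed; a pose out of reach is approached as far as the arm can. A call with a gripper value outside its range is refused whole. The fingers move at their own pace and stop on an object; "grip_force" is the grip in N (left out, the last holds). Time passes only in rows, so rows that repeat a pose let the fingers close. It gives the time, the measured TCP pose, the force and the opening at its end, in the units of the state.
- env.get_state(): the state, without advancing time (a new reading comes with each control period).
- env.grab_frame(name): name is "scene" or "top" or "wrist"; returns (picture, depth): 480x640x3 uint8, blue, green, red; 480x640 float32, mm along the optical axis (not along the pixel's ray), 0 where there is no reading.
- env.camera_params(name): a dict with "camera_matrix" (3x3 intrinsics, pixels), "pose" (4x4, takes a point from camera to world coordinates); the wrist camera has in their place "tool_from_camera" (4x4, takes a point from camera to tool coordinates, whose origin is the TCP and whose axes are the tool frame's). Camera axes: x right, y down, z forward; pixel columns grow to the right and rows downward; lengths in mm; the calibration is good to about 2 mm. A picture is of the moment at which its call begins: read the wrist's pose just before it. camera_params takes no time and is no camera call.
- env.close_job(): hands the job in, once; it reports no verdict.
Trained networks look in the newest picture that a camera, given by its name, has taken for a name from the list of things; names that differ only in an ending like _2 or _b are one class to them, and where a whole thing is asked for, a point or a joint stands for the part that bears it (a point fixed in the world has none). Each returns a list of dicts, best first, with "confidence" (0 to 1); they miss things now and then, are a little off and sometimes report something else, mostly with a low value. They report only what shows in the picture. A call takes as long as a camera call. They do not tell look-alikes from the thing itself.
- env.recognise(camera, name): "bbox" ([left, top, width, height] in pixels, round what is visible of it).
- env.pinpoint(camera, name): "pixel" ([column, row] in pixels: a listed point, or the origin of a listed thing).
The state is a dict: "time": time; "qpos": joint angles; "joint_vel": joint speeds; "joint_torque": joint torques, N m; "ee_pos": TCP position; "orientation": TCP orientation; "force": force on the tool from outside, world axes, zero at the start; "wrist_torque": the same for the moment, N m; "width": opening from 0.0 (shut) to 1.0 (fully open).
Only numpy, scipy, OpenCV 4.12 (cv2) and the standard library are available. Lean on these libraries where they do the work, as an engineer would, in place of code of your own. Each camera call takes 0.05 s, during which the arm holds its last target. There are 200 camera calls.

## Task

Put the sugar things away. Take the steel scoop out of the sugar jar and hang it on the stand's snap hook by pushing the eye at the end of its handle past the sprung gate, so that it hangs down inside the hook with the gate shut behind it; and close the jar's glass lid fully, gently, without slamming it. Leave the other things on the table where they are.

Things in the scene. Friction and masses are not known exactly. Their poses are not given: they have to be found in the camera images.
- scoop: Steel scoop, about 60 g, 180 mm long; at the start its bowl stands on the sugar in the open jar, the handle about level over the rim. Origin: centre of the bowl's underside; z up out of the bowl, x along the handle to the eye. Bowl 48 mm wide, 30 mm deep. Black grip x = 45 to 121 mm, 14 mm wide, 11 mm tall, axis 30 mm above the underside; fingers have room outside the jar from x = 65 mm on
- scoop_eye (a point): Centre of the round wire eye at the handle's end, 140 mm along the scoop's x axis and 30 mm above its underside; the eye lies flat in the scoop's x-y plane: 24 mm clear opening, 5 mm thick wire. Axes as the scoop's
- scoop_eye_end (a point): Middle of the wire at the outermost end of the eye, 14.5 mm beyond the eye's centre along the scoop's x; this piece of wire has to go past the gate and then rests in the hook. Axes as the scoop's
- hanger: Fixed gooseneck stand: round wooden base 140 mm across, steel post 35 mm behind its centre, bent over (top at 326 mm) to a shank that carries the snap hook. Origin: centre of the base's underside; z up; -x is its front. The hook is a J of 7 mm wire in the stand's x-z plane: shank at x = -25 mm, nose rising at x = -55 mm, 23 mm clear between them
- hook_nose (a point): Top of the hook's nose, 254 mm above the table, 55.5 mm in front of the stand's centre. The eye goes over it from above, lying level with the scoop in front of the stand and pointing along the stand's +x, so that its outer wire comes down between nose and shank. Axes as the stand's
- hook_seat (a point): Where the middle of the eye's wire lies when it rests in the hook: 226 mm above the table, 40 mm in front of the stand's centre, midway between shank and nose. Axes as the stand's
- gate (a joint): Brass wire gate, 34 mm long, hinged on the shank at z = 275 mm and sloping down to the inside of the nose. 0 = shut, grows as it swings in towards the shank, at most 0.62 rad. Sprung shut (0.03 to 0.055 N m): 1.5 to 4 N, pressed down by the eye's wire midway between nose and shank, opens it; the wire is past it, and the gate flies back, once its middle is below about z = 237 mm
- sugar_jar: Fixed glass jar of brown sugar, 105 mm across, rim 88 mm above the table, sugar level 66 mm. Origin: under the middle of the jar, on the table (its round body is centred 5 mm from it along -x). The lid's hinge line is parallel to the jar's y axis, 59 mm from the origin along -x and 95 mm above the table
- sugar_jar_lid (a joint): Round glass lid, 100 mm across, 15 mm thick: 0 = shut (top face 99 mm above the table), 1.15 to 1.32 rad = open, standing over the hinge, top face to the jar's -x, its clasp (to 115 mm from the hinge line) jutting over the jar 190 mm up: draw the scoop out along its handle. It reaches 4 to 103 mm from the hinge line. Stiff: stays where left, pushed shut with 1 to 3 N near its edge
- plate: Bystander: white plate, 210 mm, with a block of butter on it; origin under its centre
- mug: Bystander: dark enamel mug, 88 mm wide, 80 mm high; origin under its centre
- teaspoon: Bystander: teaspoon with a blue handle, 138 mm long; origin under its middle
- rolling_pin: Bystander: wooden rolling pin, 380 mm long, 46 mm thick; origin under its middle
- cutter: Bystander: round tin biscuit cutter, 57 mm wide, 24 mm high; origin under its centre
Mind the look-alikes: they are no part of the job. Of the things that look like the scoop, the largest one is meant.

How it is judged:
By the outcome, as a careful person would: the job done as asked, in the order asked, and still so for the second after the job is handed in, with the robot touching nothing.
It also fails if it takes over 56 s, if anything falls off the work surface, if the arm or the gripper's body presses on something with over 40 N, if the wrist force passes 120 N, or if a joint passes its speed limit or range.

## Working session

There is one attempt and no reset: what is moved stays moved. The work goes in short steps, Python scripts to look and compute and a tool call to move; the robot and the scene stay as the last step left them, time stands still between calls to the robot, and variables do not carry over. Pictures are saved under pics/ and viewed, about 8 in all and at most 12, crops included, and the job is handed in when it is done.

Besides the shell and the picture viewer there is one more tool, called after "Call:" by a JSON object that holds its "method" and its "body", one argument or row to a line. carry_out: Moves the arm, as the interface text tells. Its arguments: {"type":"object","properties":{"rows":{"type":"array","items":{"type":"object","properties":{"dx":{"type":"number"},"dy":{"type":"number"},"dz":{"type":"number"},"ax":{"type":"number"},"ay":{"type":"number"},"az":{"type":"number"},"grip":{"type":"number"}}}},"grip_force":{"type":"number"}},"required":["rows"]}

```bash
mkdir -p pics
cat > h.py <<'E'
import numpy as np, cv2
from workcell import env
def look(cam):
    s=env.get_state(); im,d=env.grab_frame(cam); p=env.camera_params(cam)
    K=np.array(p["camera_matrix"])
    if cam=="wrist":
        T=np.eye(4);T[:3,:3]=np.array(s["orientation"]);T[:3,3]=s["ee_pos"];T=T@np.array(p["tool_from_camera"])
    else: T=np.array(p["pose"])
    return im,d,K,T
def ray(px,K,T):
    return T[:3,3],T[:3,:3]@(np.linalg.inv(K)@[px[0],px[1],1.])
def at_z(px,z,K,T):
    o,r=ray(px,K,T); return o+r*(z-o[2])/r[2]
def at_d(px,d,K,T):
    u,v=int(round(px[0])),int(round(px[1])); w=d[max(0,v-1):v+2,max(0,u-1):u+2]; w=w[w>0]
    if not len(w): return None
    o,r=ray(px,K,T); return o+r*np.median(w)
def cloud(d,K,T):
    v,u=np.indices(d.shape); c=np.stack([(u-K[0,2])/K[0,0]*d,(v-K[1,2])/K[1,1]*d,d],-1)
    P=c@T[:3,:3].T+T[:3,3]; P[d<=0]=np.nan; return P
E
python3 - <<'E'
from h import *
np.set_printoptions(precision=1,suppress=True)
s=env.get_state(); print(s)
for c in ("scene","top"):
    im,d,K,T=look(c); cv2.imwrite(f"pics/{c}0.png",im); print(c,K.tolist(),T)
    for n in ("scoop","scoop_eye","scoop_eye_end","hanger","hook_nose","hook_seat","sugar_jar","gate","sugar_jar_lid"):
        for r in env.pinpoint(c,n)[:4]:
            print(n,np.array(r["pixel"]),round(r["confidence"],2),at_d(r["pixel"],d,K,T) )
E
```

```text
{'time': 0.0, 'qpos': array([ 1.2,  0.1,  1.4, -0. ,  1.7, -0.1]), 'joint_vel': array([ 0., -0.,  0., -0.,  0.,  0.]), 'joint_torque': array([  0. , -35.2, -31.3,   0. ,   0. ,   0. ]), 'ee_pos': array([144.8, 530.1, 244.1]), 'orientation': array([[ 0.3, -0. , -1. ],
       [ 1. , -0. ,  0.3],
       [-0. , -1. ,  0. ]]), 'force': array([-0.7, -0.2,  0.4]), 'wrist_torque': array([-0., -0., -0.]), 'width': 0.999325571971349}
scene [[444.9354952988197, 0.0, 317.34134355243975], [0.0, 444.9354952988197, 239.29822489460253], [0.0, 0.0, 1.0]] [[   0.6   -0.4    0.7 -221.1]
 [  -0.8   -0.4    0.5 -603.9]
 [   0.    -0.8   -0.6  830.8]
 [   0.     0.     0.     1. ]]
scoop [369.  288.4] 0.91 [ 549.3 -204.5   87.9]
scoop [331.2 365.6] 0.77 [ 337.9 -242.1   21.6]
scoop [223.7 297.6] 0.65 [351.5 125.3   9.3]
scoop [426.2 372. ] 0.45 [ 457.6 -419.7   19.8]
scoop_eye [350.6 247. ] 0.7 [769.3  -8.2   4.7]
scoop_eye [232.2 269.3] 0.59 [438.1 180.9  25.2]
scoop_eye [357.9 331.6] 0.58 [ 479.9 -223.8    2. ]
scoop_eye_end [359.8 326.6] 0.85 [ 498.3 -217.7    1. ]
scoop_eye_end [350.2 247.1] 0.7 [769.9  -6.4   3.2]
scoop_eye_end [236.1 266.9] 0.62 [471.8 202.2   2.5]
hanger [291.7 254.4] 0.89 [610.6 102.9  15.2]
hanger [350.9 245.2] 0.35 [663.5 -72.3  99.4]
hook_nose [287.5 190.3] 0.77 [584.1  92.6 251.5]
hook_seat [290.2 195.9] 0.73 [600.3  97.1 225.6]
hook_seat [416.6 282.3] 0.53 [ 722.3 -261.2   23.8]
sugar_jar [461.5 315. ] 0.48 [ 652.1 -417.5   46.4]Traceback (most recent call last):
  File "<stdin>", line 7, in <module>
ValueError: it knows: cutter, hanger, hook_nose, hook_seat, mug, plate, rolling_pin, scoop, scoop_eye, scoop_eye_end, sugar_jar, teaspoon
```

Run:
```python
from h import *
np.set_printoptions(precision=1,suppress=True)
im,d,K,T=look("top"); cv2.imwrite("pics/top0.png",im); print(K,T)
for n in ("scoop","scoop_eye","scoop_eye_end","hanger","hook_nose","hook_seat","sugar_jar"):
    for r in env.pinpoint("top",n)[:4]:
        print(n,np.array(r["pixel"]),round(r["confidence"],2),at_d(r["pixel"],d,K,T) )
print(env.recognise("top","sugar_jar"),env.recognise("scene","sugar_jar"))
print(env.get_state()["orientation"].round(3),env.get_state()["time"])
```

```text
[[573.5   0.  310.9]
 [  0.  573.5 240.5]
 [  0.    0.    1. ]] [[   0.    -1.     0.2  320.8]
 [  -1.    -0.    -0.   -37.2]
 [   0.    -0.2   -1.  1547.4]
 [   0.     0.     0.     1. ]]
scoop [366.3 242.4] 0.7 [ 560.4 -185.7   70. ]
scoop [388.8 179.2] 0.66 [ 748.7 -257.2    5.3]
scoop [378.6 324.5] 0.62 [ 349.7 -222.3    1.2]
scoop [240.8 319.5] 0.52 [362.3 145.5   2.3]
scoop_eye [381.5 284.6] 0.72 [ 456.2 -231.9    2.3]
scoop_eye [322.7 207.4] 0.64 [669.6 -73.7  -0.8]
scoop_eye [224.7 283.5] 0.64 [458.6 191.3  -0.1]
scoop_eye_end [320.4 201.6] 0.81 [663.2 -65.5  95.8]
scoop_eye_end [385.2 278.7] 0.81 [ 472.3 -242.4    0.6]
scoop_eye_end [221.6 279.5] 0.52 [469.  199.4   3.6]
hanger [252.7 222. ] 0.85 [623.9 116.7  20.3]
hook_nose [254.9 221.5] 0.82 [578.6  88.1 254.6]
hook_seat [251.8 218.7] 0.78 [585.5  95.5 252.6]
sugar_jar [367.2 245.3] 0.93 [ 552.9 -188.    69.5]
sugar_jar [439.2 193.9] 0.2 [ 697.9 -387.1   42.4]
[{'bbox': [352.0, 208.3, 49.2, 51.8], 'confidence': 0.68}] [{'bbox': [349.6, 249.4, 45.9, 71.7], 'confidence': 0.87}, {'bbox': [269.7, 155.5, 45.6, 115.2], 'confidence': 0.35}]
[[ 0.3  0.  -1. ]
 [ 1.   0.   0.3]
 [ 0.  -1.  -0. ]] 0.9
```

View pics/scene0.png

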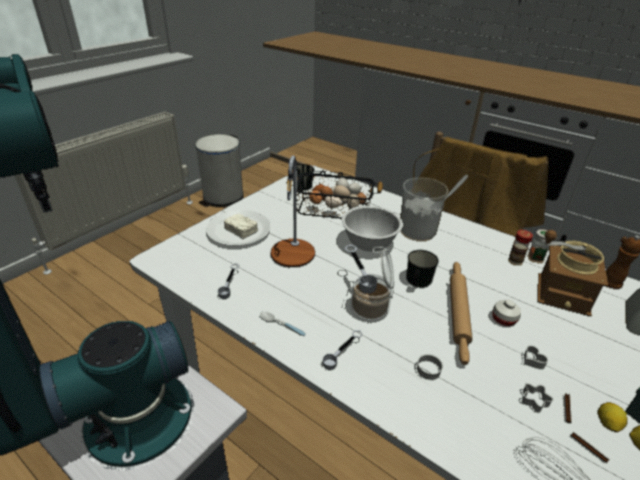

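View pics/top0.png

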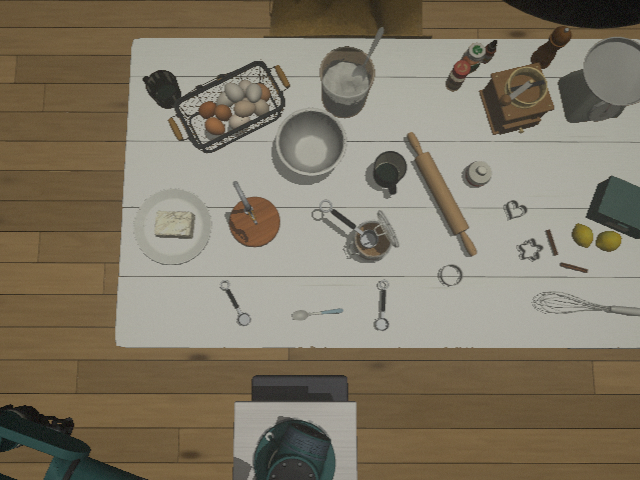

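The top view shows the large scoop standing in the jar at (367,242) with its handle running to an eye near (320,210). Two smaller look-alike scoops lie flat on the table at about (380,305) and (235,303). The jar's lid stands open near (390,228), and the stand is at (253,222). I take the one in the jar: it is the largest and the only one in a jar.

Run:
```python
from h import *
np.set_printoptions(precision=1,suppress=True)
im,d,K,T=look("scene"); P=cloud(d,K,T)
im2,d2,K2,T2=look("top"); P2=cloud(d2,K2,T2)
a=cv2.resize(im[225:335,310:420],(400,400),interpolation=2); b=cv2.resize(im2[190:270,310:410],(400,400),interpolation=2)
cv2.imwrite("pics/crop1.png",np.hstack([a,b]))
for nm,p in (("scene",P),("top",P2)):
    q=p.reshape(-1,3)
    near=lambda c,r:np.hypot(q[:,0]-c[0],q[:,1]-c[1])<r
    m=near((560,-190),110)&(q[:,2]>105); print(nm,"lid n",m.sum())
    if m.sum()>10:
        L=q[m]; c=L.mean(0); w,v=np.linalg.eigh(np.cov((L-c).T)); print(c,np.sqrt(w),v.T, L.min(0),L.max(0))
    m=near((610,103),110)&(q[:,2]>230)&(q[:,2]<340);L=q[m]; print("stand top",m.sum())
    if m.sum()>5: print(L[np.argsort(L[:,2])][::max(1,len(L)//25)])
    m=near((620,105),110)&(q[:,2]>8)&(q[:,2]<30);L=q[m]; print("base",len(L),L.mean(0),L.min(0),L.max(0))
    m=near((620,-110),100)&(q[:,2]>75)&(q[:,2]<112)&((q[:,:2]-[555,-187])@[.66,.75]>50);L=q[m]; print("handle",len(L)); print(L[np.argsort(L[:,0])])
```

```text
scene lid n 464
[ 572.8 -233.7  156.7] [ 7.3 27.5 30.6] [[ 0.4 -0.8  0.4]
 [-0.6 -0.6 -0.5]
 [ 0.7 -0.  -0.7]] [ 534.8 -262.6  105.9] [ 630.7 -113.9  200.5]
stand top 284
[[603.9  97.2 230. ]
 [656.2 126.1 233.3]
 [575.5  83.8 237.7]
 [577.4  81.9 240.6]
 [652.  126.3 244.5]
 [575.2  86.8 249. ]
 [584.1  90.8 253. ]
 [579.9  90.7 254.8]
 [581.7  92.2 259.6]
 [590.2  99.3 262.8]
 [652.8 126.7 266.1]
 [592.   97.3 268.8]
 [593.8  98.7 273.7]
 [654.4 128.  277.5]
 [657.6 123.3 280.9]
 [600.2  96.9 283.7]
 [656.3 133.1 287.5]
 [660.1 125.4 291.5]
 [652.9 123.  294.9]
 [600.7 100.6 300.1]
 [602.8 105.7 303.6]
 [650.1 120.5 308.7]
 [608.3 103.2 314.1]
 [621.9 104.2 317.6]
 [622.1 107.7 322.4]
 [622.8 108.3 324.8]]
base 1002 [619.7 107.2  16.4] [555.7  41.6   8.2] [695.7 181.6  29.6]
handle 148
[[ 591.2 -149.4  100.3]
 [ 591.6 -149.4   96.8]
 [ 591.8 -145.4  104.8]
 [ 591.8 -152.3   98.1]
 [ 592.3 -146.1   94.6]
 [ 592.7 -151.5  100.5]
 [ 592.8 -145.5   97.4]
 [ 592.9 -148.1  102. ]
 [ 593.7 -154.3   97.9]
 [ 593.8 -144.6   99.8]
 [ 595.3 -149.8  101.4]
 [ 595.6 -152.3  105.9]
 [ 595.7 -140
[... 8897 characters left out ...]
.5]
 [ 656.5  -64.4   97.5]
 [ 656.7  -61.9   96.3]
 [ 656.8  -90.4   96.5]
 [ 656.9  -93.    96.1]
 [ 658.   -66.9  102.3]
 [ 658.8  -87.7   99.1]
 [ 658.9  -64.4   98.6]
 [ 659.5  -90.4   96.3]
 [ 660.5  -90.1  103. ]
 [ 661.3  -69.6   99.5]
 [ 661.3  -85.1   99.6]
 [ 661.4  -87.7   99.3]
 [ 661.7  -67.    97.8]
 [ 662.5  -64.5   94.3]
 [ 662.6  -69.4  105.4]
 [ 663.   -87.5  103.9]
 [ 663.6  -79.9  101.1]
 [ 663.7  -85.1  100.6]
 [ 663.9  -72.2  100. ]
 [ 664.3  -67.    98.3]
 [ 665.   -74.9   95.4]
 [ 665.   -82.7   95.3]
 [ 665.9  -82.4  102.7]
 [ 665.9  -77.6   91.5]
 [ 665.9  -77.3  102.4]
 [ 666.7  -74.8   99.4]
 [ 667.2  -72.2   97. ]
 [ 667.9  -69.7   94.4]
 [ 667.9  -80.1   94.3]]
```

View pics/crop1.png

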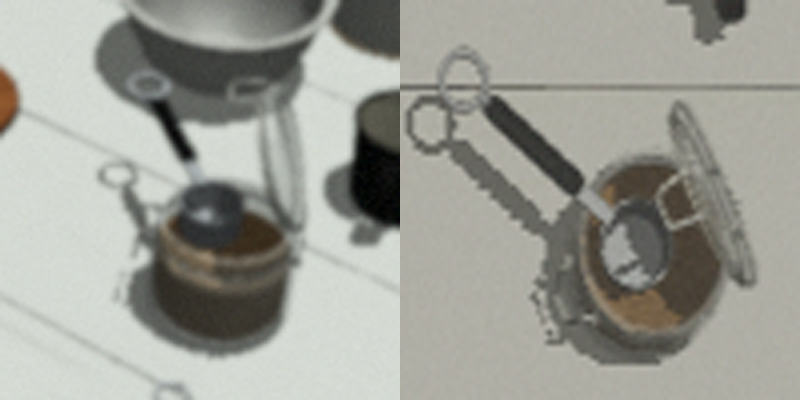

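The enlarged crop confirms it: the scoop's bowl stands in the jar at (630,245), its black grip leads to the eye at (465,80), and the open lid and clasp are at (710,190). Now a helper that turns target poses into move numbers.

```bash
cat >> h.py <<'E'
from scipy.spatial.transform import Rotation as Rn
def rel(p,R=None,s=None):
    "shift and turn from measured pose to pose (p,R)"
    s=s or env.get_state(); R0=np.array(s["orientation"]); R=R0 if R is None else R
    return np.round(R0.T@(np.array(p)-s["ee_pos"]),1), np.round(Rn.from_matrix(R0.T@R).as_rotvec(),3)
def down(deg):
    "tool y down, tool x at heading deg"
    a=np.radians(deg); x=np.array([np.cos(a),np.sin(a),0]); y=np.array([0,0,-1.]); return np.c_[x,y,np.cross(x,y)]
E
python3 - <<'E'
from h import *
print(np.array(env.camera_params("wrist")["tool_from_camera"]).round(2)); print(np.array(env.camera_params("wrist")["camera_matrix"]).round(0))
s=env.get_state(); R=np.array(s["orientation"]); h=np.degrees(np.arctan2(R[1,0],R[0,0])); print(h)
print(rel([380,150,300],down(h-56.4))); print(rel([590,-150,260],down(-38.3)))
E
```

```text
[[   1.     -0.     -0.     -0.53]
 [   0.     -0.26    0.97 -128.04]
 [  -0.     -0.97   -0.26   66.89]
 [   0.      0.      0.      1.  ]]
[[337.   0. 319.]
 [  0. 337. 241.]
 [  0.   0.   1.]]
74.71566221699236
(array([-305.1,  -54.7, -327. ]), array([-0.   ,  0.984,  0.   ]))
(array([-539.2,  -14.7, -608.7]), array([-0.   ,  1.972,  0.   ]))
```

Call:
{"method": "carry_out", "body": {
  "rows": [
    {"dx":-305,"dy":-55,"dz":-327,"ay":0.98,"grip":1},
    {"dx":-305,"dy":-55,"dz":-327,"ay":0.98,"grip":1},
    {"dx":-305,"dy":-55,"dz":-327,"ay":0.98,"grip":1},
    {"dx":-305,"dy":-55,"dz":-327,"ay":0.98,"grip":1},
    {"dx":-305,"dy":-55,"dz":-327,"ay":0.98,"grip":1},
    {"dx":-305,"dy":-55,"dz":-327,"ay":0.98,"grip":1},
    {"dx":-305,"dy":-55,"dz":-327,"ay":0.98,"grip":1},
    {"dx":-305,"dy":-55,"dz":-327,"ay":0.98,"grip":1},
    {"dx":-305,"dy":-55,"dz":-327,"ay":0.98,"grip":1},
    {"dx":-305,"dy":-55,"dz":-327,"ay":0.98,"grip":1}
  ]
}}

```text
invalid input at $.rows[0]: expected keys dx, dy, dz, ax, ay, az, grip
```

Run:
```python
from h import *
s=env.get_state();print(s["time"],s["ee_pos"])
print(rel([590,-150,260],down(-38.3)))
```

```text
1.0 [145.0048359  530.56147195 245.34439193]
(array([-539.2,  -14.7, -608.7]), array([-0.   ,  1.972,  0.   ]))
```

Call:
{"method": "carry_out", "body": {
  "rows": [
    {"dx":-305,"dy":-55,"dz":-327,"ax":0,"ay":0.98,"az":0,"grip":1},
    {"dx":-305,"dy":-55,"dz":-327,"ax":0,"ay":0.98,"az":0,"grip":1},
    {"dx":-305,"dy":-55,"dz":-327,"ax":0,"ay":0.98,"az":0,"grip":1},
    {"dx":-305,"dy":-55,"dz":-327,"ax":0,"ay":0.98,"az":0,"grip":1},
    {"dx":-305,"dy":-55,"dz":-327,"ax":0,"ay":0.98,"az":0,"grip":1},
    {"dx":-305,"dy":-55,"dz":-327,"ax":0,"ay":0.98,"az":0,"grip":1},
    {"dx":-305,"dy":-55,"dz":-327,"ax":0,"ay":0.98,"az":0,"grip":1},
    {"dx":-305,"dy":-55,"dz":-327,"ax":0,"ay":0.98,"az":0,"grip":1},
    {"dx":-305,"dy":-55,"dz":-327,"ax":0,"ay":0.98,"az":0,"grip":1},
    {"dx":-305,"dy":-55,"dz":-327,"ax":0,"ay":0.98,"az":0,"grip":1}
  ]
}}

```text
time: 1.83
ee_pos: [362.8, 176.9, 296.8]
orientation: [[0.948, 0.001, -0.318], [0.318, 0.001, 0.948], [0.002, -1.0, 0.0]]
force: [0.4, 0.7, -0.7]
width: 1.001
```

Run:
```python
from h import *
s=env.get_state();print(s["time"],s["ee_pos"])
print(rel([590,-150,260],down(-38.3)))
```

```text
1.8333 [362.83898874 176.86891625 296.83489424]
(array([ 111.2,   36.9, -382.2]), array([-0.001,  0.993,  0.001]))
```

Call:
{"method": "carry_out", "body": {
  "rows": [
    {"dx":111,"dy":37,"dz":-382,"ax":0,"ay":0.993,"az":0,"grip":1},
    {"dx":111,"dy":37,"dz":-382,"ax":0,"ay":0.993,"az":0,"grip":1},
    {"dx":111,"dy":37,"dz":-382,"ax":0,"ay":0.993,"az":0,"grip":1},
    {"dx":111,"dy":37,"dz":-382,"ax":0,"ay":0.993,"az":0,"grip":1},
    {"dx":111,"dy":37,"dz":-382,"ax":0,"ay":0.993,"az":0,"grip":1},
    {"dx":111,"dy":37,"dz":-382,"ax":0,"ay":0.993,"az":0,"grip":1},
    {"dx":111,"dy":37,"dz":-382,"ax":0,"ay":0.993,"az":0,"grip":1},
    {"dx":111,"dy":37,"dz":-382,"ax":0,"ay":0.993,"az":0,"grip":1},
    {"dx":111,"dy":37,"dz":-382,"ax":0,"ay":0.993,"az":0,"grip":1},
    {"dx":111,"dy":37,"dz":-382,"ax":0,"ay":0.993,"az":0,"grip":1}
  ]
}}

```text
time: 2.67
ee_pos: [591.0, -153.5, 258.5]
orientation: [[0.783, 0.001, 0.622], [-0.622, -0.0, 0.783], [0.001, -1.0, 0.0]]
force: [-0.4, 1.0, 0.0]
width: 1.001
```

Run:
```python
from h import *
np.set_printoptions(precision=2,suppress=True)
s=env.get_state();print(s["time"],s["ee_pos"])
im,d,K,T=look("wrist"); cv2.imwrite("pics/w1.png",im); P=cloud(d,K,T); np.savez("w1.npz",im=im,P=P,K=K,T=T)
for n in ("scoop","scoop_eye","scoop_eye_end","sugar_jar"):
    for r in env.pinpoint("wrist",n)[:3]: print(n,np.array(r["pixel"]),round(r["confidence"],2),at_d(r["pixel"],d,K,T),at_z(r["pixel"],96,K,T))
g=im.max(2); m=(g<60)&(np.abs(P[...,2]-100)<10)&(np.hypot(P[...,0]-618,P[...,1]+121)<60); q=P[m]; print("grip px",m.sum())
c=q.mean(0); w,v=np.linalg.eigh(np.cov((q-c).T)); a=v[:,2]*np.sign(v[0,2]); print(c,a,np.sqrt(w),np.percentile((q-c)@a,[1,99]))
q=P[(P[...,2]>92)&(P[...,2]<106)&(np.hypot(P[...,0]-652,P[...,1]+77.5)<24)]; t=(q-c)@a; q=q[t>t.min()+8]; print("eye",q.min(0),q.max(0),np.median(q,0))
```

```text
2.6667 [ 590.97 -153.5   258.53]
scoop [209.1 366.4] 0.73 [ 360.96 -219.79   20.91] [ 416.21 -195.69   96.  ]
scoop [326.  263.6] 0.7 [ 568.18 -191.01   69.04] [ 573.43 -183.49   96.  ]
scoop_eye [320.8 112.1] 0.89 [656.86 -71.52  -0.87] [650.15 -79.25  96.  ]
scoop_eye [274.1 333.4] 0.84 [ 443.96 -243.18   -0.68] [ 490.41 -208.04   96.  ]
scoop_eye [510.5 307.6] 0.49 [ 694.54 -377.38   29.64] [ 682.55 -326.26   96.  ]
scoop_eye_end [279.7 328.8] 0.6 [ 464.84 -233.89   23.48] [ 497.83 -207.63   96.  ]
scoop_eye_end [322.6  89.6] 0.59 [661.58 -67.14  97.53] [661.75 -66.95  96.  ]
scoop_eye_end [132.9 255.4] 0.29 [378.96 -57.46  -0.97] [441.78 -68.71  96.  ]
sugar_jar [328.3 246.6] 0.78 [ 584.71 -172.57   94.21] [ 584.99 -172.14   96.  ]
grip px 1343
[ 615.86 -122.64  100.69] [0.61 0.8  0.  ] [ 1.08  3.72 21.02] [-37.02  34.77]
eye [633.39 -95.04  94.99] [666.58 -61.82 101.09] [652.5  -76.01  97.91]
```

View pics/w1.png

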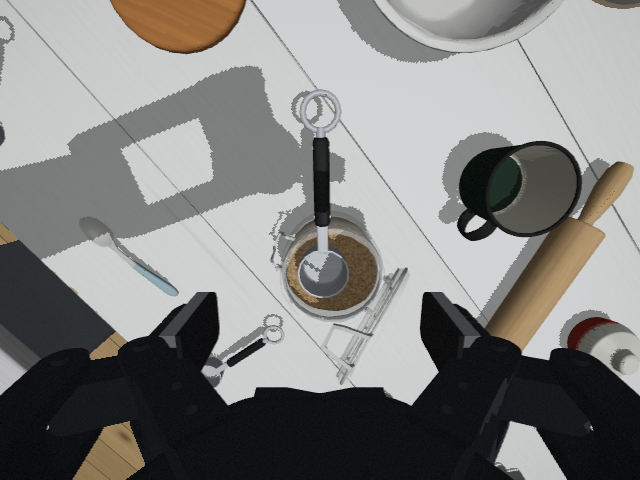

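The wrist picture shows the scoop's bowl at (322,270), its grip at (321,180) and its eye at (320,110); the lid with its clasp is at (370,325), clear of the approach. The measured heights (grip top 101, eye 98) match the description.

Run:
```python
from h import *
print(rel([619,-118.6,140],down(-37.8)), rel([619,-118.6,91.5],down(-37.8)))
z=np.load("w1.npz"); P=z["P"].reshape(-1,3)
np.set_printoptions(precision=2,suppress=True)
# jar rim circle fit
m=(P[:,2]>84)&(P[:,2]<93)&(np.hypot(P[:,0]-562,P[:,1]+190)<75); q=P[m][:,:2]
from scipy.optimize import least_squares
f=least_squares(lambda c:np.hypot(q[:,0]-c[0],q[:,1]-c[1])-c[2],[562,-190,50],loss="soft_l1"); print("rim",m.sum(),f.x,np.abs(f.fun).mean())
m=(P[:,2]>108)&(P[:,2]<215)&(np.hypot(P[:,0]-570,P[:,1]+225)<75); q=P[m]; c=q.mean(0);w,v=np.linalg.eigh(np.cov((q-c).T)); print("lid",m.sum(),c,np.sqrt(w),v.T)
for lo in range(110,220,15):
    k=q[(q[:,2]>lo)&(q[:,2]<lo+15)]; 
    if len(k):print(lo,len(k),k.mean(0),k.min(0)[:2],k.max(0)[:2])
```

```text
(array([  4.1, 120. ,  42.2]), array([-0.002, -0.009, -0.   ])) (array([  4.1, 168.5,  42.1]), array([-0.002, -0.009, -0.   ]))
rim 1929 [ 567.27 -201.21   46.06] 5.1891425458612455
lid 2968 [ 585.23 -211.55  182.92] [ 5.83 10.08 24.2 ] [[-0.4   0.74 -0.54]
 [ 0.17  0.64  0.75]
 [-0.9  -0.21  0.38]]
125 10 [ 622.52 -211.34  137.  ] [ 615.39 -215.67] [ 628.72 -208.38]
140 112 [ 620.78 -208.88  149.07] [ 536.76 -243.59] [ 628.88 -204.44]
155 309 [ 613.27 -206.98  163.74] [ 537.51 -241.51] [ 625.61 -202.14]
170 1001 [ 588.34 -211.97  178.98] [ 538.04 -242.97] [ 618.65 -202.05]
185 1536 [ 574.74 -212.4   192.11] [ 548.16 -235.77] [ 603.49 -190.45]
```

Call:
{"method": "carry_out", "body": {
  "rows": [
    {"dx":4,"dy":30,"dz":46,"ax":0,"ay":-0.009,"az":0,"grip":0.0},
    {"dx":4,"dy":60,"dz":46,"ax":0,"ay":-0.009,"az":0,"grip":0.0},
    {"dx":4,"dy":90,"dz":46,"ax":0,"ay":-0.009,"az":0,"grip":0.0},
    {"dx":4,"dy":120,"dz":46,"ax":0,"ay":-0.009,"az":0,"grip":0.0},
    {"dx":4,"dy":145,"dz":46,"ax":0,"ay":-0.009,"az":0,"grip":0.0},
    {"dx":4,"dy":160,"dz":46,"ax":0,"ay":-0.009,"az":0,"grip":0.0},
    {"dx":4,"dy":168,"dz":46,"ax":0,"ay":-0.009,"az":0,"grip":0.0},
    {"dx":4,"dy":168,"dz":46,"ax":0,"ay":-0.009,"az":0,"grip":0.0}
  ]
}}

```text
time: 3.58
ee_pos: [619.8, -113.8, 90.5]
orientation: [[0.791, -0.002, 0.612], [-0.612, 0.003, 0.791], [-0.003, -1.0, 0.001]]
force: [-0.6, -0.1, -0.2]
width: 0.501
```

Run:
```python
from h import *
print(rel([621.5,-115.4,91.5],down(-37.8)))
```

```text
(array([ 2.3, -1. , -0.3]), array([-0.001,  0.002, -0.003]))
```

Call:
{"method": "carry_out", "body": {
  "rows": [
    {"dx":2,"dy":-1,"dz":0,"ax":0,"ay":0,"az":0,"grip":0.0},
    {"dx":2,"dy":-1,"dz":0,"ax":0,"ay":0,"az":0,"grip":-1},
    {"dx":2,"dy":-1,"dz":0,"ax":0,"ay":0,"az":0,"grip":-1},
    {"dx":2,"dy":-1,"dz":0,"ax":0,"ay":0,"az":0,"grip":-1},
    {"dx":2,"dy":-1,"dz":0,"ax":0,"ay":0,"az":0,"grip":-1},
    {"dx":2,"dy":-1,"dz":0,"ax":0,"ay":0,"az":0,"grip":-1},
    {"dx":2,"dy":-1,"dz":0,"ax":0,"ay":0,"az":0,"grip":-1},
    {"dx":2,"dy":-1,"dz":0,"ax":0,"ay":0,"az":0,"grip":-1}
  ],
  "grip_force": 90
}}

```text
time: 4.25
ee_pos: [622.5, -114.9, 92.9]
orientation: [[0.791, 0.001, 0.611], [-0.611, 0.002, 0.791], [-0.001, -1.0, 0.002]]
force: [2.8, 1.6, 4.9]
width: 0.141
```

Call:
{"method": "carry_out", "body": {
  "rows": [
    {"dx":0,"dy":-10,"dz":0,"ax":0,"ay":0,"az":0,"grip":-1},
    {"dx":0,"dy":-25,"dz":0,"ax":0,"ay":0,"az":0,"grip":-1},
    {"dx":0,"dy":-38,"dz":3,"ax":0,"ay":0,"az":0,"grip":-1},
    {"dx":0,"dy":-45,"dz":15,"ax":0,"ay":0,"az":0,"grip":-1},
    {"dx":0,"dy":-55,"dz":35,"ax":0,"ay":0,"az":0,"grip":-1},
    {"dx":0,"dy":-65,"dz":55,"ax":0,"ay":0,"az":0,"grip":-1},
    {"dx":0,"dy":-80,"dz":75,"ax":0,"ay":0,"az":0,"grip":-1},
    {"dx":0,"dy":-95,"dz":95,"ax":0,"ay":0,"az":0,"grip":-1},
    {"dx":0,"dy":-120,"dz":105,"ax":0,"ay":0,"az":0,"grip":-1},
    {"dx":0,"dy":-140,"dz":110,"ax":0,"ay":0,"az":0,"grip":-1}
  ]
}}

```text
time: 5.08
ee_pos: [690.1, -25.8, 232.7]
orientation: [[0.793, -0.002, 0.61], [-0.61, 0.003, 0.793], [-0.003, -1.0, 0.002]]
force: [0.5, -1.3, -0.8]
width: 0.142
```

Run:
```python
from h import *
np.set_printoptions(precision=1,suppress=True)
s=env.get_state(); R0=np.array(s["orientation"]); p0=np.array(s["ee_pos"])
im,d,K,T=look("wrist"); cv2.imwrite("pics/w2.png",im)
for n in ("scoop_eye","scoop_eye_end"):
    for r in env.pinpoint("wrist",n)[:2]: print(n,np.array(r["pixel"]),round(r["confidence"],2),at_d(r["pixel"],d,K,T))
P=cloud(d,K,T); L=(P-p0)@R0  # tool frame
q=L.reshape(-1,3); m=(np.abs(q[:,0])<25)&(q[:,2]>20)&(q[:,2]<80)&(np.abs(q[:,1])<25); q=q[m]
print("eye in tool",m.sum()); 
for lo in range(20,80,5):
    k=q[(q[:,2]>=lo)&(q[:,2]<lo+5)]
    if len(k):print(lo,len(k),k.min(0),k.max(0),np.median(k,0))
# stand from scene+top
pts=[]
for c in ("scene","top"):
    im,d,K,T=look(c); pts.append(cloud(d,K,T).reshape(-1,3))
for p in pts:
  for nm,b,cx,rad in (("post",(60,230),(655,127),20),("shank",(278,300),(600,100),14),("nose",(236,256),(579,88),14)):
    k=p[(p[:,2]>b[0])&(p[:,2]<b[1])&(np.hypot(p[:,0]-cx[0],p[:,1]-cx[1])<rad)]; print(nm,len(k),k.mean(0) if len(k) else "",k[:,2].max() if len(k) else "")
print(s["time"])
```

```text
scoop_eye [  5.2 191.8] 0.75 [434.6 199.3  -1.5]
scoop_eye_end [  5.7 184.6] 0.81 [441.5 203.7  -1. ]
scoop_eye_end [318.8 162.5] 0.56 [725.8  22.9 237. ]
eye in tool 4016
20 473 [-8.  -9.5 20. ] [ 5.7 -0.5 25. ] [-1.3 -6.6 22.6]
25 326 [-6.9 -7.6 25. ] [ 4.5 -0.6 30. ] [-1.3 -5.1 26.9]
30 635 [-13.6  -7.2  30. ] [11.4  1.  35. ] [-1.3 -4.1 33.1]
35 461 [-16.8  -5.8  35. ] [14.2  0.  40. ] [-6.7 -3.9 37.3]
40 363 [-17.9  -5.8  40. ] [15.2 -0.8 45. ] [-11.5  -3.9  42.4]
45 374 [-18.3  -6.3  45. ] [15.7 -1.1 50. ] [-1.5 -4.  47.5]
50 432 [-17.3  -6.1  50. ] [14.6 -1.6 55. ] [ 6.6 -3.8 52.7]
55 702 [-14.8  -6.1  55. ] [12.1 -1.4 59.9] [-1.5 -4.  57.8]
60 250 [-9.7 -5.9 60.2] [ 7.1 -1.1 62.7] [-1.3 -3.8 61. ]
post 196 [655.5 128.1 146.9] 228.68590719781457
shank 36 [602.   98.7 288.8] 299.2869908299963
nose 26 [579.7  87.1 248.4] 255.9671712006466
post 6 [655.9 136.  162.6] 218.49625080725923
shank 28 [602.1 101.5 290. ] 299.7831280710586
nose 15 [582.9  90.8 251.9] 255.6148683344652
5.0833
```

Run:
```python
from h import *
from scipy.optimize import least_squares
np.set_printoptions(precision=2,suppress=True)
for c in ("scene","top"):
    im,d,K,T=look(c); P=cloud(d,K,T); h=cv2.cvtColor(im,cv2.COLOR_BGR2HSV)
    m=((h[...,0]<16)&(h[...,1]>110)&(np.hypot(P[...,0]-622,P[...,1]-110)<110)&(P[...,2]<35)).astype(np.uint8)
    cn=max(cv2.findContours(m,cv2.RETR_EXTERNAL,cv2.CHAIN_APPROX_NONE)[0],key=cv2.contourArea); hull=cv2.convexHull(cn)[:,0]
    q=np.array([at_z(p,14,K,T)[:2] for p in hull]); f=least_squares(lambda a:np.hypot(q[:,0]-a[0],q[:,1]-a[1])-70,[622,110],loss="soft_l1"); print(c,len(q),f.x,np.abs(f.fun).mean())
phi=27.; R=down(phi-90)@Rn.from_euler("x",.21).as_matrix()
print(rel([510,10,295],R))
```

```text
scene 23 [623.29 110.95] 1.9263627000859829
top 13 [600.19 150.9 ] 9.313433782652575
(array([-165.1,  -64. ,  -78.8]), array([ 0.21,  0.44, -0.05]))
```

Call:
{"method": "carry_out", "body": {
  "rows": [
    {"dx":-40,"dy":-40,"dz":-20,"ax":0.05,"ay":0.11,"az":-0.01,"grip":-1},
    {"dx":-80,"dy":-62,"dz":-45,"ax":0.1,"ay":0.22,"az":-0.02,"grip":-1},
    {"dx":-115,"dy":-64,"dz":-60,"ax":0.15,"ay":0.33,"az":-0.03,"grip":-1},
    {"dx":-145,"dy":-64,"dz":-72,"ax":0.2,"ay":0.43,"az":-0.05,"grip":-1},
    {"dx":-165,"dy":-64,"dz":-79,"ax":0.21,"ay":0.425,"az":-0.05,"grip":-1},
    {"dx":-165,"dy":-64,"dz":-79,"ax":0.21,"ay":0.425,"az":-0.05,"grip":-1},
    {"dx":-165,"dy":-64,"dz":-79,"ax":0.21,"ay":0.425,"az":-0.05,"grip":-1}
  ]
}}

```text
time: 6.02
ee_pos: [507.8, 9.8, 294.3]
orientation: [[0.466, 0.186, 0.865], [-0.885, 0.098, 0.456], [-0.0, -0.978, 0.21]]
force: [0.3, -0.5, -0.2]
width: 0.142
```

Run:
```python
from h import *
np.set_printoptions(precision=1,suppress=True)
s=env.get_state(); R0=np.array(s["orientation"]); p0=np.array(s["ee_pos"]); print(s["time"],p0)
im,d,K,T=look("wrist"); cv2.imwrite("pics/w3.png",im); P=cloud(d,K,T); q=P.reshape(-1,3)
for n in ("hook_nose","hook_seat","scoop_eye","scoop_eye_end"):
    for r in env.pinpoint("wrist",n)[:2]: print(n,np.array(r["pixel"]),round(r["confidence"],2),at_d(r["pixel"],d,K,T),at_z(r["pixel"],{"hook_nose":254,"hook_seat":226}.get(n,295),K,T))
for nm,b,cx,rad in (("post",(60,230),(656,129),25),("shank",(278,300),(600,100),25),("nose",(236,258),(579,88),14),("top",(312,335),(628,115),50)):
    k=q[(q[:,2]>b[0])&(q[:,2]<b[1])&(np.hypot(q[:,0]-cx[0],q[:,1]-cx[1])<rad)]; print(nm,len(k),k.mean(0) if len(k) else "",k.min(0) if len(k) else "",k.max(0) if len(k) else "")
```

```text
6.0167 [507.8   9.8 294.3]
hook_nose [250.2 104.1] 0.94 [577.9  88.4 253.1] [577.7  88.1 254. ]
hook_seat [260.3  96.9] 0.56 [591.1  95.2 222.9] [590.3  94.2 226. ]
scoop_eye [169.8 224.7] 0.78 [448.9 197.3  -1.2] [510.3  81.1 295. ]
scoop_eye [473.4 380.5] 0.62 [522.6 -24.7 352. ] [511.1 -60.8 295. ]
scoop_eye_end [318.9 160.4] 0.71 [559.1  37.7 311.7] [561.8  39.1 295. ]
scoop_eye_end [169.4 219.6] 0.66 [454.6 200.5  -0.7] [512.1  82.2 295. ]
post 1187 [653.2 127.4 149.4] [649.8 124.2  60. ] [660.2 134.4 206.9]
shank 1106 [599.8  98.5 288. ] [595.5  94.  278. ] [609.6 107.7 297.3]
nose 537 [580.6  89.  251.4] [572.8  83.6 236.1] [590.6  98.3 257.9]
top 0
```

View pics/w3.png

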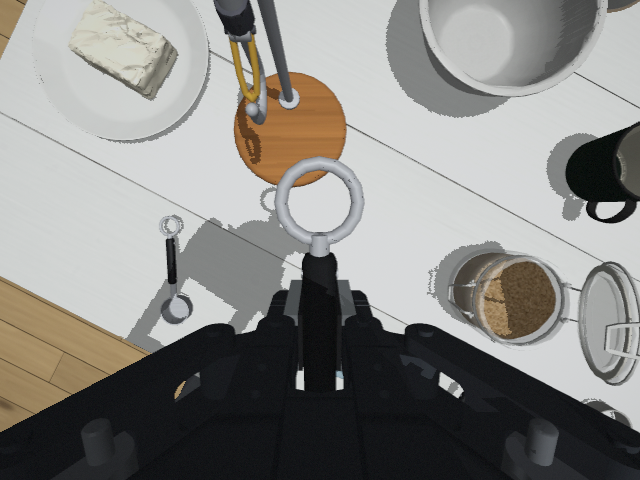

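The hook nose is at (250,105) in the wrist view, with the brass gate behind it. The eye is ahead of the gripper at (319,200), held straight. Nose, seat and post agree with each other: 89.6 mm from nose to post against 90.5 expected, heading 27.7°.

```bash
cat >> h.py <<'E'
PHI=27.7; NOSE=np.array([577.8,88.3]); U=np.array([np.cos(np.radians(PHI)),np.sin(np.radians(PHI))]); SEAT=NOSE+15.5*U
EE=np.array([-1.3,-1.5,60.2])
def hookR(t): return down(PHI-90)@Rn.from_euler("x",t).as_matrix()
def tcp_for(end,t): return np.array(end)-hookR(t)@EE
E
python3 - <<'E'
from h import *
for z in (300,280): print(z,rel(tcp_for([*SEAT,z],.21),hookR(.21)))
E
```

```text
300 (array([-37.4,  19. ,  50. ]), array([-0.   ,  0.001, -0.001]))
280 (array([-37.4,  38.6,  45.9]), array([-0.   ,  0.001, -0.001]))
```

Call:
{"method": "carry_out", "body": {
  "rows": [
    {"dx":-14,"dy":3,"dz":12,"ax":0,"ay":0,"az":0,"grip":-1},
    {"dx":-28,"dy":8,"dz":25,"ax":0,"ay":0,"az":0,"grip":-1},
    {"dx":-37,"dy":13,"dz":38,"ax":0,"ay":0,"az":0,"grip":-1},
    {"dx":-37,"dy":19,"dz":48,"ax":0,"ay":0,"az":0,"grip":-1},
    {"dx":-37,"dy":19,"dz":50,"ax":0,"ay":0,"az":0,"grip":-1},
    {"dx":-37.4,"dy":29,"dz":48,"ax":0,"ay":0,"az":0,"grip":-1},
    {"dx":-37.4,"dy":36,"dz":46,"ax":0,"ay":0,"az":0,"grip":-1},
    {"dx":-37.4,"dy":36,"dz":46,"ax":0,"ay":0,"az":0,"grip":-1}
  ]
}}

```text
time: 6.93
ee_pos: [538.8, 66.2, 265.4]
orientation: [[0.465, 0.179, 0.867], [-0.885, 0.098, 0.455], [-0.003, -0.979, 0.204]]
force: [-0.3, -0.2, -1.1]
width: 0.141
```

Run:
```python
from h import *
np.set_printoptions(precision=1,suppress=True)
s=env.get_state(); R0=np.array(s["orientation"]); p0=np.array(s["ee_pos"]); print(s["time"],p0,s["force"],"end",p0+R0@EE,"seat",SEAT)
im,d,K,T=look("wrist"); cv2.imwrite("pics/w4.png",np.hstack([cv2.resize(im[0:240,160:480],(640,480))]))
for n in ("hook_nose","hook_seat","scoop_eye","scoop_eye_end"):
    for r in env.pinpoint("wrist",n)[:2]: print(n,np.array(r["pixel"]),round(r["confidence"],2),at_d(r["pixel"],d,K,T))
for z in (270,262,254,246,238,232,228): print(z,rel(tcp_for([*SEAT,z],.21),hookR(.21)))
```

```text
6.9333 [538.8  66.2 265.4] [-0.3 -0.2 -1.1] end [590.1  94.6 279.1] seat [591.5  95.5]
hook_nose [316.  204.5] 0.62 [577.   88.7 253.6]
hook_seat [317.3 177.9] 0.82 [591.1  95.7 223.1]
scoop_eye [193.6 269.4] 0.61 [449.  192.9  -1.1]
scoop_eye [318.7 163.3] 0.58 [589.3  93.6 282.1]
scoop_eye_end [319.4 161.4] 0.87 [589.9  93.7 282.6]
scoop_eye_end [188.5 265.2] 0.85 [450.9 200.6  -0.6]
270 (array([-0.4, 13. , -2.2]), array([-0.,  0., -0.]))
262 (array([-0.4, 20.8, -3.9]), array([-0.,  0., -0.]))
254 (array([-0.4, 28.6, -5.6]), array([-0.,  0., -0.]))
246 (array([-0.4, 36.5, -7.2]), array([-0.,  0., -0.]))
238 (array([-0.4, 44.3, -8.9]), array([-0.,  0., -0.]))
232 (array([ -0.4,  50.1, -10.2]), array([-0.,  0., -0.]))
228 (array([ -0.3,  54.1, -11. ]), array([-0.,  0., -0.]))
```

View pics/w4.png

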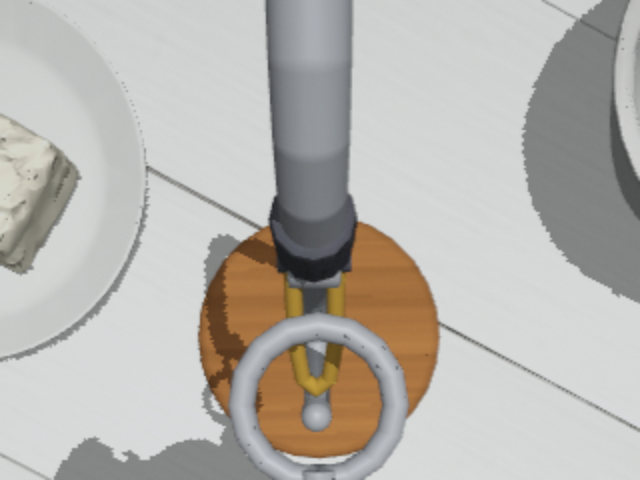

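The eye is centred over the nose (ball at (316,415) in the ring), with the gate behind it under the outer wire. Pressing down.

Call:
{"method": "carry_out", "body": {
  "rows": [
    {"dx":-0.4,"dy":8,"dz":-1.2,"ax":0,"ay":0,"az":0,"grip":-1},
    {"dx":-0.4,"dy":15,"dz":-2.5,"ax":0,"ay":0,"az":0,"grip":-1},
    {"dx":-0.4,"dy":22,"dz":-4,"ax":0,"ay":0,"az":0,"grip":-1},
    {"dx":-0.4,"dy":28,"dz":-5.5,"ax":0,"ay":0,"az":0,"grip":-1},
    {"dx":-0.4,"dy":34,"dz":-6.5,"ax":0,"ay":0,"az":0,"grip":-1},
    {"dx":-0.4,"dy":40,"dz":-8,"ax":0,"ay":0,"az":0,"grip":-1},
    {"dx":-0.4,"dy":45,"dz":-9,"ax":0,"ay":0,"az":0,"grip":-1},
    {"dx":-0.4,"dy":50,"dz":-10,"ax":0,"ay":0,"az":0,"grip":-1},
    {"dx":-0.4,"dy":52,"dz":-10.5,"ax":0,"ay":0,"az":0,"grip":-1},
    {"dx":-0.4,"dy":52,"dz":-10.5,"ax":0,"ay":0,"az":0,"grip":-1}
  ]
}}

```text
time: 8.02
ee_pos: [539.9, 67.3, 214.8]
orientation: [[0.465, 0.184, 0.866], [-0.885, 0.098, 0.455], [-0.001, -0.978, 0.208]]
force: [-0.4, 0.9, -1.4]
width: 0.142
```

Run:
```python
from h import *
np.set_printoptions(precision=1,suppress=True)
s=env.get_state(); R0=np.array(s["orientation"]); p0=np.array(s["ee_pos"]); print(s["time"],p0,s["force"],"end",p0+R0@EE,s["qpos"])
im,d,K,T=look("wrist"); cv2.imwrite("pics/w5.png",cv2.resize(im[0:240,160:480],(640,480)))
for n in ("hook_nose","scoop_eye_end"):
    for r in env.pinpoint("wrist",n)[:2]: print(n,np.array(r["pixel"]),round(r["confidence"],2),at_d(r["pixel"],d,K,T))
```

```text
8.0167 [539.9  67.3 214.8] [-0.4  0.9 -1.4] end [591.2  95.7 228.9] [-0.  -0.   1.6  0.1  1.4  1. ]
hook_nose [316.7 203.1] 0.66 [576.3  87.9 254.3]
scoop_eye_end [171.7 271.2] 0.95 [462.1 191.9  23.8]
scoop_eye_end [319.4 161.3] 0.86 [591.   94.8 232. ]
```

View pics/w5.png

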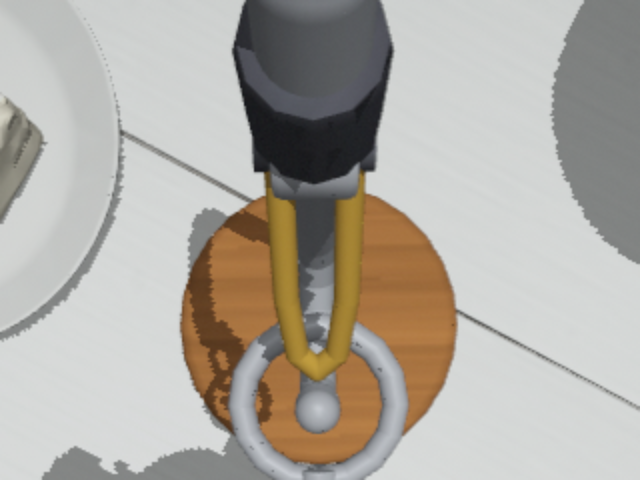

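Gate shut above the outer wire, the nose ball (317,410) inside the eye. Now I tilt the scoop down about the seated wire before letting go.

Run:
```python
from h import *
for t in (.32,.43,.54,.65,.76,.87,.98,1.09): print(t,*rel(tcp_for([*SEAT,229],t),hookR(t)))
print(env.get_state()["qpos"].round(2))
```

```text
0.32 [-0.   7.9 -0.1] [ 0.108  0.001 -0.   ]
0.43 [-0.  14.4  1.2] [ 0.218  0.001 -0.   ]
0.54 [-0.  20.8  3.1] [ 0.328  0.001 -0.   ]
0.65 [-0.  26.8  5.7] [ 0.438  0.001 -0.   ]
0.76 [-0.  32.6  9. ] [ 0.548  0.001 -0.001]
0.87 [-0.  37.9 12.9] [ 0.658  0.001 -0.001]
0.98 [ 0.  42.8 17.4] [ 0.768  0.001 -0.001]
1.09 [ 0.  47.2 22.3] [ 0.878  0.    -0.001]
[-0.04 -0.05  1.58  0.11  1.43  1.04]
```

Call:
{"method": "carry_out", "body": {
  "rows": [
    {"dx":0,"dy":7.5,"dz":0,"ax":0.108,"ay":0,"az":0,"grip":-1},
    {"dx":0,"dy":14,"dz":1,"ax":0.218,"ay":0,"az":0,"grip":-1},
    {"dx":0,"dy":20.5,"dz":3,"ax":0.328,"ay":0,"az":0,"grip":-1},
    {"dx":0,"dy":26.5,"dz":5.7,"ax":0.438,"ay":0,"az":0,"grip":-1},
    {"dx":0,"dy":32.3,"dz":9,"ax":0.548,"ay":0,"az":0,"grip":-1},
    {"dx":0,"dy":37.6,"dz":13,"ax":0.658,"ay":0,"az":0,"grip":-1},
    {"dx":0,"dy":42.6,"dz":17.4,"ax":0.768,"ay":0,"az":0,"grip":-1},
    {"dx":0,"dy":47,"dz":22.3,"ax":0.878,"ay":0,"az":0,"grip":-1},
    {"dx":0,"dy":47,"dz":22.3,"ax":0.878,"ay":0,"az":0,"grip":-1}
  ]
}}

```text
time: 8.92
ee_pos: [567.3, 81.7, 172.9]
orientation: [[0.464, 0.785, 0.41], [-0.886, 0.412, 0.213], [-0.002, -0.462, 0.887]]
force: [-0.8, 0.2, -1.4]
width: 0.141
```

Run:
```python
from h import *
np.set_printoptions(precision=2,suppress=True)
s=env.get_state(); R0=np.array(s["orientation"]); p0=np.array(s["ee_pos"]); print(s["time"],p0,s["force"],"end",p0+R0@EE,s["qpos"])
for t in (1.2,1.31,1.4): print(t,*rel(tcp_for([*SEAT,228.5],t),hookR(t)))
```

```text
8.9167 [567.32  81.72 172.86] [-0.78  0.21 -1.41] end [590.22  95.08 226.95] [-0.32 -0.25  2.18  1.25  0.74 -0.02]
1.2 [0.3 7.1 2.5] [ 0.11 -0.    0.  ]
1.31 [ 0.3 13.6  3.8] [ 0.22 -0.    0.  ]
1.4 [ 0.3 18.7  5.3] [ 0.31 -0.    0.  ]
```

Call:
{"method": "carry_out", "body": {
  "rows": [
    {"dx":0,"dy":7,"dz":2.5,"ax":0.11,"ay":0,"az":0,"grip":-1},
    {"dx":0,"dy":13.5,"dz":3.8,"ax":0.22,"ay":0,"az":0,"grip":-1},
    {"dx":0,"dy":13.5,"dz":3.5,"ax":0.22,"ay":0,"az":0,"grip":-1},
    {"dx":0,"dy":13.5,"dz":3,"ax":0.22,"ay":0,"az":0,"grip":-1},
    {"dx":0,"dy":13.5,"dz":3,"ax":0.22,"ay":0,"az":0,"grip":-0.4},
    {"dx":0,"dy":13.5,"dz":3,"ax":0.22,"ay":0,"az":0,"grip":-0.2},
    {"dx":0,"dy":13.5,"dz":3,"ax":0.22,"ay":0,"az":0,"grip":0},
    {"dx":0,"dy":13.5,"dz":3,"ax":0.22,"ay":0,"az":0,"grip":0.2},
    {"dx":0,"dy":13.5,"dz":3,"ax":0.22,"ay":0,"az":0,"grip":0.2}
  ]
}}

```text
time: 9.67
ee_pos: [579.6, 88.0, 170.7]
orientation: [[0.465, 0.856, 0.227], [-0.886, 0.449, 0.119], [0.0, -0.256, 0.967]]
force: [0.2, -0.1, 0.3]
width: 0.604
```

Run:
```python
from h import *
np.set_printoptions(precision=2,suppress=True)
s=env.get_state(); R0=np.array(s["orientation"]); print(s["time"],s["ee_pos"],s["force"],s["qpos"],R0)
print(rel(np.array(s["ee_pos"])+R0@[0,-120,0],R0))
```

```text
9.6667 [579.59  87.96 170.66] [ 0.25 -0.12  0.28] [-0.34 -0.14  2.26  1.74  0.81 -0.52] [[ 0.46  0.86  0.23]
 [-0.89  0.45  0.12]
 [ 0.   -0.26  0.97]]
(array([  -0., -120.,   -0.]), array([0., 0., 0.]))
```

Call:
{"method": "carry_out", "body": {
  "rows": [
    {"dx":0,"dy":-15,"dz":0,"ax":0,"ay":0,"az":0,"grip":0.2},
    {"dx":0,"dy":-35,"dz":0,"ax":0,"ay":0,"az":0,"grip":0.2},
    {"dx":0,"dy":-60,"dz":0,"ax":0,"ay":0,"az":0,"grip":0.2},
    {"dx":0,"dy":-85,"dz":0,"ax":0,"ay":0,"az":0,"grip":0.2},
    {"dx":0,"dy":-105,"dz":10,"ax":-0.12,"ay":0,"az":0,"grip":0.2},
    {"dx":0,"dy":-120,"dz":25,"ax":-0.24,"ay":0,"az":0,"grip":0.2},
    {"dx":0,"dy":-130,"dz":45,"ax":-0.36,"ay":0,"az":0,"grip":0.2},
    {"dx":0,"dy":-135,"dz":65,"ax":-0.48,"ay":0,"az":0,"grip":-0.5},
    {"dx":0,"dy":-140,"dz":85,"ax":-0.6,"ay":0,"az":0,"grip":-1},
    {"dx":0,"dy":-140,"dz":100,"ax":-0.72,"ay":0,"az":0,"grip":-1}
  ]
}}

```text
time: 10.5
ee_pos: [482.2, 35.5, 308.9]
orientation: [[0.461, 0.565, 0.684], [-0.887, 0.287, 0.361], [0.007, -0.774, 0.634]]
force: [-0.1, -0.1, -0.1]
width: 0.185
```

Run:
```python
from h import *
from scipy.optimize import least_squares
np.set_printoptions(precision=2,suppress=True)
s=env.get_state(); print(s["time"],s["ee_pos"],s["qpos"])
a,da,Ka,Ta=look("scene"); b,db,Kb,Tb=look("top")
for n,c,d,K,T in (("scoop","scene",da,Ka,Ta),("scoop_eye","scene",da,Ka,Ta),("sugar_jar","scene",da,Ka,Ta),("sugar_jar","top",db,Kb,Tb)):
    for r in env.pinpoint(c,n)[:3]: print(n,c,np.array(r["pixel"]),round(r["confidence"],2),at_d(r["pixel"],d,K,T),at_z(r["pixel"],0,K,T))
cv2.imwrite("pics/c2.png",np.hstack([cv2.resize(a[140:280,240:380],(400,400),interpolation=2),cv2.resize(b[190:270,330:410],(400,400),interpolation=2)]))
for nm,d,K,T in (("scene",da,Ka,Ta),("top",db,Kb,Tb)):
    P=cloud(d,K,T).reshape(-1,3); q=P[(P[:,2]>105)&(P[:,2]<205)&(np.hypot(P[:,0]-575,P[:,1]+225)<70)]
    # robust plane
    best=0;rng=np.random.default_rng(0)
    for _ in range(800):
        t=q[rng.choice(len(q),3,False)]; n=np.cross(t[1]-t[0],t[2]-t[0]); n/=np.linalg.norm(n)+1e-9; k=np.abs((q-t[0])@n)<4
        if k.sum()>best: best=k.sum();kk=k
    L=q[kk]; c=L.mean(0); w,v=np.linalg.eigh(np.cov((L-c).T)); n=v[:,0]*-np.sign(v[1,0]); print(nm,len(q),best,"c",c,"n",n,"jar -x heading",np.degrees(np.arctan2(n[1],n[0])),"open",np.arctan2(np.hypot(*n[:2]),n[2]),L.min(0),L.max(0))
    np.save(nm+"_lid.npy",q)
```

```text
10.5 [482.2   35.49 308.9 ] [-0.36 -0.47  1.85  0.51  1.29  0.71]
scoop scene [222.1 297. ] 0.81 [349.7  129.42  10.44] [356.96 138.75  -0.  ]
scoop scene [292.3 239.2] 0.77 [612.14 101.2   71.63] [690.75 167.72   0.  ]
scoop scene [327.  365.6] 0.63 [ 334.18 -233.19   18.48] [ 346.81 -224.76    0.  ]
scoop_eye scene [235.5 267.9] 0.69 [466.09 198.64   4.09] [469.48 202.6   -0.  ]
scoop_eye scene [289.9 201.5] 0.67 [870.79 329.78   1.96] [873.37 331.98   0.  ]
scoop_eye scene [358.7 331.4] 0.67 [ 464.66 -234.2    22.12] [ 483.41 -224.09   -0.  ]
sugar_jar scene [366.4 309.4] 0.66 [ 518.46 -220.22   47.56] [ 563.37 -196.92    0.  ]
sugar_jar top [368. 242.] 0.8 [ 562.08 -190.52   66.44] [ 572.91 -197.4     0.  ]
sugar_jar top [252.6 220.2] 0.51 [582.02  93.61 252.63] [632.99 119.14   0.  ]
scene 457 375 c [ 576.55 -235.81  153.32] n [ 0.38 -0.85  0.36] jar -x heading -65.76762660622995 open 1.2055154494235714 [ 534.14 -261.94  105.71] [ 626.78 -208.6   201.55]
top 398 300 c [ 581.05 -230.83  158.  ] n [ 0.39 -0.84  0.37] jar -x heading -64.96889771660403 open 1.195261530210507 [ 536.42 -260.62  105.22] [ 629.2  -203.41  201.78]
```

View pics/c2.png

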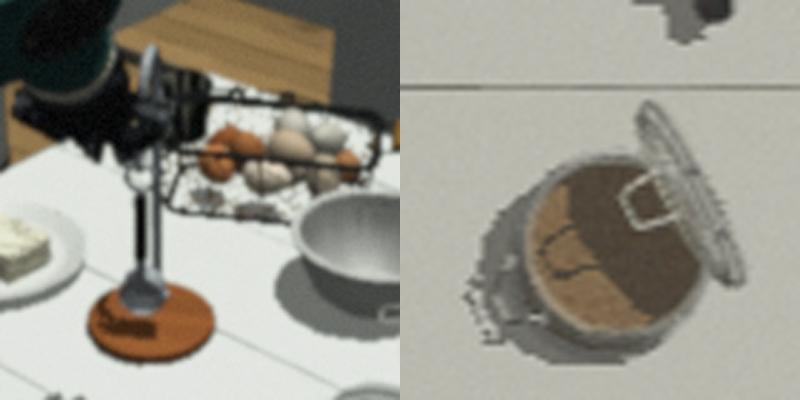

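The scoop hangs vertically under the hook at (140,250) in the left half. In the right half the lid stands open near (690,190) and its clasp is at (650,205). Two cameras agree on the lid's heading (-65.4°) and angle (1.2 rad).

```bash
cat >> h.py <<'E'
JX=np.array([np.cos(np.radians(114.6)),np.sin(np.radians(114.6))]); O=np.array([563.,-197.]); H=O-59*JX
def lid_tcp(th,r=85,back=0):
    u=r*np.cos(th)-4*np.sin(th)-11-back; return np.array([*(H+u*JX),95+r*np.sin(th)+4*np.cos(th)+14])
E
python3 - <<'E'
from h import *
R=down(24.6); print(H, lid_tcp(1.2,85,19))
print(rel([530,-110,310],R)); print(rel([*(H-3*JX),290],R))
E
```

```text
[ 587.56056674 -250.64493043] [ 588.77933167 -253.30694392  189.67275333]
(array([152.8, -23.4, -14. ]), array([-0.548, -1.452,  0.514]))
(array([307.1, -17.6, -37.8]), array([-0.548, -1.452,  0.514]))
```

Call:
{"method": "carry_out", "body": {
  "rows": [
    {"dx":20,"dy":-23,"dz":-14,"ax":-0.04,"ay":-0.11,"az":0.04,"grip":-1},
    {"dx":40,"dy":-23,"dz":-14,"ax":-0.08,"ay":-0.22,"az":0.08,"grip":-1},
    {"dx":60,"dy":-23,"dz":-14,"ax":-0.12,"ay":-0.33,"az":0.12,"grip":-1},
    {"dx":80,"dy":-23,"dz":-14,"ax":-0.16,"ay":-0.44,"az":0.16,"grip":-1},
    {"dx":100,"dy":-23,"dz":-14,"ax":-0.2,"ay":-0.55,"az":0.2,"grip":-1},
    {"dx":120,"dy":-23,"dz":-14,"ax":-0.24,"ay":-0.66,"az":0.24,"grip":-1},
    {"dx":140,"dy":-23,"dz":-14,"ax":-0.28,"ay":-0.77,"az":0.28,"grip":-1},
    {"dx":153,"dy":-23,"dz":-14,"ax":-0.32,"ay":-0.88,"az":0.31,"grip":-1},
    {"dx":153,"dy":-23,"dz":-14,"ax":-0.36,"ay":-0.98,"az":0.35,"grip":-1},
    {"dx":153,"dy":-23,"dz":-14,"ax":-0.4,"ay":-1.08,"az":0.38,"grip":-1}
  ]
}}

```text
time: 11.63
ee_pos: [529.5, -111.8, 306.5]
orientation: [[0.994, 0.093, -0.064], [0.048, 0.172, 0.984], [0.102, -0.981, 0.166]]
force: [-0.7, 0.6, -0.3]
width: 0.002
```

Run:
```python
from h import *
s=env.get_state(); print(s["time"],s["ee_pos"],s["qpos"].round(2))
R=down(24.6); print(rel([*(H-4*JX),290],R)); print(rel([*(H-4*JX),190],R))
```

```text
11.6333 [ 529.5123014  -111.80812495  306.52613749] [-0.43  0.03  1.32  0.2   1.77 -0.44]
(array([  50.8,   -2.7, -146.8]), array([-0.146, -0.371,  0.133]))
(array([  40.6,   95.4, -163.4]), array([-0.146, -0.371,  0.133]))
```

Call:
{"method": "carry_out", "body": {
  "rows": [
    {"dx":12,"dy":-3,"dz":-35,"ax":-0.04,"ay":-0.1,"az":0.035,"grip":-1},
    {"dx":24,"dy":-3,"dz":-70,"ax":-0.08,"ay":-0.2,"az":0.07,"grip":-1},
    {"dx":36,"dy":-3,"dz":-105,"ax":-0.12,"ay":-0.3,"az":0.105,"grip":-1},
    {"dx":51,"dy":-3,"dz":-147,"ax":-0.146,"ay":-0.371,"az":0.133,"grip":-1},
    {"dx":51,"dy":-3,"dz":-147,"ax":-0.146,"ay":-0.371,"az":0.133,"grip":-1},
    {"dx":51,"dy":-3,"dz":-147,"ax":-0.146,"ay":-0.371,"az":0.133,"grip":-1}
  ]
}}

```text
time: 12.13
ee_pos: [588.2, -256.5, 284.9]
orientation: [[0.911, -0.008, -0.412], [0.412, 0.005, 0.911], [-0.005, -1.0, 0.008]]
force: [0.5, 0.5, -0.3]
width: -0.0
```

Run:
```python
from h import *
np.set_printoptions(precision=2,suppress=True)
s=env.get_state(); print(s["time"],s["ee_pos"],s["qpos"].round(2),s["force"])
R=down(24.6); print(rel([*(H-4*JX),190],R))
im,d,K,T=look("wrist"); cv2.imwrite("pics/w6.png",im); q=cloud(d,K,T).reshape(-1,3)
q=q[(q[:,2]>110)&(q[:,2]<206)&(np.hypot(q[:,0]-575,q[:,1]+225)<70)]
y=(q[:,:2]-H)@JX; l=(q[:,:2]-H)@[JX[1],-JX[0]]
for lo in range(110,206,12):
    k=(q[:,2]>=lo)&(q[:,2]<lo+12)
    if k.any(): print(lo,k.sum(),"u",np.percentile(y[k],[2,50,98]),"lat",l[k].min(),l[k].max())
```

```text
12.1333 [ 588.16 -256.46  284.94] [-0.5   0.3   1.05  0.    1.81 -0.92] [ 0.45  0.47 -0.32]
(array([ 2.3, 94.9,  0.8]), array([-0.01, -0.01, -0.01]))
110 315 u [1.42 5.24 8.33] lat -34.43445842525609 41.35979061788322
122 336 u [ 6.   10.03 12.38] lat -42.11997545239197 46.01481212864708
134 362 u [10.54 14.45 16.82] lat -49.32056337501712 53.181639176037706
146 412 u [15.24 18.88 21.68] lat -49.378173744283856 53.20501124880714
158 473 u [19.48 23.45 32.98] lat -48.219817443351616 51.3089955670511
170 637 u [23.45 29.73 41.01] lat -43.19328878808663 46.47038072937783
182 1450 u [28.09 34.13 58.85] lat -32.724836342413546 36.45026942711546
194 521 u [35.   49.62 61.25] lat -12.126868395068447 14.842774699012102
```

View pics/w6.png

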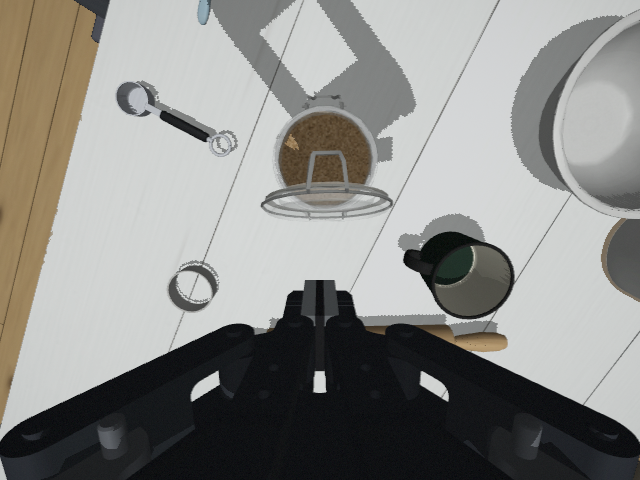

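The lid stands upright at (327,205) with the closed fingers behind it at (320,300). The path straight down is clear.

Call:
{"method": "carry_out", "body": {
  "rows": [
    {"dx":2,"dy":30,"dz":0,"ax":-0.01,"ay":-0.01,"az":-0.01,"grip":-1},
    {"dx":2,"dy":60,"dz":0,"ax":-0.01,"ay":-0.01,"az":-0.01,"grip":-1},
    {"dx":2,"dy":85,"dz":0,"ax":-0.01,"ay":-0.01,"az":-0.01,"grip":-1},
    {"dx":2,"dy":95,"dz":0,"ax":-0.01,"ay":-0.01,"az":-0.01,"grip":-1},
    {"dx":2,"dy":95,"dz":0,"ax":-0.01,"ay":-0.01,"az":-0.01,"grip":-1}
  ]
}}

```text
time: 12.6
ee_pos: [587.0, -252.4, 188.6]
orientation: [[0.907, 0.002, -0.422], [0.422, 0.003, 0.907], [0.003, -1.0, 0.002]]
force: [-0.6, -0.1, 0.3]
width: -0.001
```

Run:
```python
from h import *
R=down(24.6); s=env.get_state(); print(s["force"],s["ee_pos"])
for t in np.arange(1.2,-.01,-.05): print(round(t,2),rel(lid_tcp(t),R,s)[0])
```

```text
[-0.56785596 -0.0946297   0.3204515 ] [ 586.98952571 -252.37000663  188.58855178]
1.2 [ 1.4 -1.  17.4]
1.15 [ 1.4  0.4 21.4]
1.1 [ 1.4  2.1 25.3]
1.05 [ 1.4  3.9 29.1]
1.0 [ 1.4  6.  32.9]
0.95 [ 1.4  8.2 36.5]
0.9 [ 1.5 10.6 40. ]
0.85 [ 1.5 13.2 43.4]
0.8 [ 1.5 15.9 46.6]
0.75 [ 1.5 18.8 49.7]
0.7 [ 1.5 21.9 52.7]
0.65 [ 1.5 25.1 55.5]
0.6 [ 1.5 28.4 58.2]
0.55 [ 1.5 31.9 60.6]
0.5 [ 1.5 35.5 62.9]
0.45 [ 1.5 39.2 65. ]
0.4 [ 1.5 43.  67. ]
0.35 [ 1.5 46.8 68.7]
0.3 [ 1.5 50.8 70.2]
0.25 [ 1.5 54.8 71.6]
0.2 [ 1.5 58.9 72.7]
0.15 [ 1.5 63.1 73.6]
0.1 [ 1.5 67.3 74.4]
0.05 [ 1.5 71.5 74.9]
-0.0 [ 1.5 75.8 75.2]
```

Call:
{"method": "carry_out", "body": {
  "rows": [
    {"dx":1.4,"dy":-1,"dz":9,"ax":0,"ay":0,"az":0,"grip":-1},
    {"dx":1.4,"dy":-1,"dz":15,"ax":0,"ay":0,"az":0,"grip":-1},
    {"dx":1.4,"dy":0,"dz":20,"ax":0,"ay":0,"az":0,"grip":-1},
    {"dx":1.4,"dy":2,"dz":25,"ax":0,"ay":0,"az":0,"grip":-1},
    {"dx":1.4,"dy":4,"dz":29,"ax":0,"ay":0,"az":0,"grip":-1},
    {"dx":1.4,"dy":6,"dz":33,"ax":0,"ay":0,"az":0,"grip":-1},
    {"dx":1.4,"dy":8,"dz":36.5,"ax":0,"ay":0,"az":0,"grip":-1},
    {"dx":1.4,"dy":10.5,"dz":40,"ax":0,"ay":0,"az":0,"grip":-1},
    {"dx":1.4,"dy":13,"dz":43.5,"ax":0,"ay":0,"az":0,"grip":-1},
    {"dx":1.4,"dy":16,"dz":46.5,"ax":0,"ay":0,"az":0,"grip":-1}
  ]
}}

```text
time: 13.43
ee_pos: [568.5, -209.2, 172.4]
orientation: [[0.907, 0.002, -0.422], [0.422, 0.004, 0.907], [0.003, -1.0, 0.002]]
force: [0.5, 0.2, 1.3]
width: 0.001
```

Run:
```python
from h import *
R=down(24.6); s=env.get_state(); print(s["force"],s["ee_pos"])
for t in np.arange(.8,.2,-.05): print(round(t,2),rel(lid_tcp(t),R,s)[0])
```

```text
[0.50931175 0.18107404 1.25449387] [ 568.51152193 -209.19040967  172.35419422]
0.8 [ 0.1 -0.4 -0.3]
0.75 [0.1 2.5 2.8]
0.7 [0.1 5.6 5.8]
0.65 [0.1 8.8 8.6]
0.6 [ 0.1 12.1 11.2]
0.55 [ 0.1 15.5 13.7]
0.5 [ 0.1 19.1 16. ]
0.45 [ 0.1 22.8 18.1]
0.4 [ 0.1 26.6 20. ]
0.35 [ 0.1 30.5 21.8]
0.3 [ 0.1 34.5 23.3]
0.25 [ 0.1 38.5 24.7]
0.2 [ 0.1 42.6 25.8]
```

Pushing against about 1.3 N, so the finger is in contact. Continuing along the arc.

Call:
{"method": "carry_out", "body": {
  "rows": [
    {"dx":0,"dy":2.5,"dz":2.8,"ax":0,"ay":0,"az":0,"grip":-1},
    {"dx":0,"dy":5.6,"dz":5.8,"ax":0,"ay":0,"az":0,"grip":-1},
    {"dx":0,"dy":8.8,"dz":8.6,"ax":0,"ay":0,"az":0,"grip":-1},
    {"dx":0,"dy":12,"dz":11,"ax":0,"ay":0,"az":0,"grip":-1},
    {"dx":0,"dy":15.5,"dz":13.5,"ax":0,"ay":0,"az":0,"grip":-1},
    {"dx":0,"dy":19,"dz":16,"ax":0,"ay":0,"az":0,"grip":-1},
    {"dx":0,"dy":22.8,"dz":18,"ax":0,"ay":0,"az":0,"grip":-1},
    {"dx":0,"dy":26.5,"dz":20,"ax":0,"ay":0,"az":0,"grip":-1},
    {"dx":0,"dy":30,"dz":21.5,"ax":0,"ay":0,"az":0,"grip":-1},
    {"dx":0,"dy":33,"dz":23,"ax":0,"ay":0,"az":0,"grip":-1}
  ]
}}

```text
time: 14.27
ee_pos: [558.7, -188.0, 138.8]
orientation: [[0.907, 0.002, -0.422], [0.422, 0.004, 0.907], [0.003, -1.0, 0.003]]
force: [1.4, -0.1, 1.7]
width: 0.001
```

Run:
```python
from h import *
R=down(24.6); s=env.get_state(); print(s["force"],s["ee_pos"])
for t in np.arange(.3,-.01,-.05): print(round(t,2),rel(lid_tcp(t),R,s)[0])
```

```text
[ 1.38233103 -0.1198687   1.6517508 ] [ 558.68322434 -188.01948704  138.83731843]
0.3 [0.2 0.9 0.1]
0.25 [0.2 4.9 1.4]
0.2 [0.2 9.  2.5]
0.15 [ 0.2 13.2  3.4]
0.1 [ 0.2 17.4  4.2]
0.05 [ 0.1 21.6  4.7]
0.0 [ 0.1 25.9  5. ]
```

Call:
{"method": "carry_out", "body": {
  "rows": [
    {"dx":0,"dy":3,"dz":0.8,"ax":0,"ay":0,"az":0,"grip":-1},
    {"dx":0,"dy":6,"dz":1.7,"ax":0,"ay":0,"az":0,"grip":-1},
    {"dx":0,"dy":9,"dz":2.5,"ax":0,"ay":0,"az":0,"grip":-1},
    {"dx":0,"dy":11.5,"dz":3,"ax":0,"ay":0,"az":0,"grip":-1},
    {"dx":0,"dy":14,"dz":3.5,"ax":0,"ay":0,"az":0,"grip":-1},
    {"dx":0,"dy":16,"dz":4,"ax":0,"ay":0,"az":0,"grip":-1},
    {"dx":0,"dy":18,"dz":4.3,"ax":0,"ay":0,"az":0,"grip":-1},
    {"dx":0,"dy":20,"dz":4.6,"ax":0,"ay":0,"az":0,"grip":-1},
    {"dx":0,"dy":21.5,"dz":4.8,"ax":0,"ay":0,"az":0,"grip":-1},
    {"dx":0,"dy":23,"dz":5,"ax":0,"ay":0,"az":0,"grip":-1}
  ]
}}

```text
time: 15.1
ee_pos: [556.7, -183.5, 115.8]
orientation: [[0.907, 0.002, -0.422], [0.422, 0.004, 0.907], [0.003, -1.0, 0.002]]
force: [-0.3, -1.1, 0.6]
width: 0.001
```

Call:
{"method": "carry_out", "body": {
  "rows": [
    {"dx":0,"dy":0.7,"dz":0,"ax":0,"ay":0,"az":0,"grip":-1},
    {"dx":0,"dy":1.4,"dz":0,"ax":0,"ay":0,"az":0,"grip":-1},
    {"dx":0,"dy":2,"dz":0,"ax":0,"ay":0,"az":0,"grip":-1},
    {"dx":0,"dy":2.6,"dz":0,"ax":0,"ay":0,"az":0,"grip":-1},
    {"dx":0,"dy":3.2,"dz":0,"ax":0,"ay":0,"az":0,"grip":-1},
    {"dx":0,"dy":3.8,"dz":0,"ax":0,"ay":0,"az":0,"grip":-1},
    {"dx":0,"dy":3.8,"dz":0,"ax":0,"ay":0,"az":0,"grip":-1}
  ]
}}

```text
time: 15.68
ee_pos: [556.7, -183.5, 112.8]
orientation: [[0.907, 0.002, -0.422], [0.422, 0.003, 0.907], [0.003, -1.0, 0.002]]
force: [-1.5, 1.1, 4.5]
width: 0.0
```

Call:
{"method": "carry_out", "body": {
  "rows": [
    {"dx":0,"dy":1,"dz":0,"ax":0,"ay":0,"az":0,"grip":-1},
    {"dx":0,"dy":1.5,"dz":0,"ax":0,"ay":0,"az":0,"grip":-1},
    {"dx":0,"dy":2,"dz":0,"ax":0,"ay":0,"az":0,"grip":-1},
    {"dx":0,"dy":2,"dz":0,"ax":0,"ay":0,"az":0,"grip":-1}
  ]
}}

```text
time: 16.02
ee_pos: [556.7, -183.4, 112.7]
orientation: [[0.906, 0.003, -0.422], [0.422, 0.003, 0.906], [0.004, -1.0, 0.001]]
force: [-2.8, 2.2, 8.9]
width: -0.0
```

It has stopped rigidly at 98.7 mm, against the shut height of 99, so the lid is shut. Retreating for a final check.

Call:
{"method": "carry_out", "body": {
  "rows": [
    {"dx":0,"dy":-10,"dz":0,"ax":0,"ay":0,"az":0,"grip":-1},
    {"dx":0,"dy":-40,"dz":0,"ax":0,"ay":0,"az":0,"grip":-1},
    {"dx":0,"dy":-80,"dz":0,"ax":0,"ay":0,"az":0,"grip":-1},
    {"dx":0,"dy":-120,"dz":0,"ax":0,"ay":0,"az":0,"grip":-1},
    {"dx":-20,"dy":-150,"dz":10,"ax":0,"ay":0,"az":0,"grip":-1},
    {"dx":-50,"dy":-170,"dz":23,"ax":0,"ay":0,"az":0,"grip":-1},
    {"dx":-85,"dy":-180,"dz":40,"ax":0,"ay":0,"az":0,"grip":-1},
    {"dx":-120,"dy":-180,"dz":55,"ax":0,"ay":0,"az":0,"grip":-1},
    {"dx":-136,"dy":-180,"dz":63,"ax":0,"ay":0,"az":0,"grip":-1},
    {"dx":-136,"dy":-180,"dz":63,"ax":0,"ay":0,"az":0,"grip":-1}
  ]
}}

```text
time: 16.85
ee_pos: [403.9, -184.4, 293.9]
orientation: [[0.907, 0.005, -0.42], [0.42, 0.001, 0.907], [0.005, -1.0, -0.002]]
force: [0.9, 0.2, 0.5]
width: 0.001
```

Run:
```python
from h import *
np.set_printoptions(precision=1,suppress=True)
a,da,Ka,Ta=look("scene"); b,db,Kb,Tb=look("top"); print(env.get_state()["time"],env.get_state()["force"])
cv2.imwrite("pics/c3.png",np.hstack([cv2.resize(a[140:280,230:370],(400,400),interpolation=2),cv2.resize(a[225:335,310:420],(400,400),interpolation=2)]))
C=O-5*JX
for nm,d,K,T in (("scene",da,Ka,Ta),("top",db,Kb,Tb)):
    P=cloud(d,K,T).reshape(-1,3); q=P[(np.hypot(P[:,0]-C[0],P[:,1]-C[1])<45)&(P[:,2]>60)]; u=(q[:,:2]-H)@JX
    print(nm,[(lo,np.median(q[(u>=lo)&(u<lo+20),2])) for lo in (10,30,50,70)],q[:,2].max())
for n in ("scoop","plate","mug","teaspoon","rolling_pin","cutter"):
    for r in env.pinpoint("scene",n)[:1]: print(n,np.array(r["pixel"]),round(r["confidence"],2),at_d(r["pixel"],da,Ka,Ta))
```

```text
16.95 [ 0.  -0.5 -0.6]
scene [(10, np.float64(96.4643601716133)), (30, np.float64(96.24386140186698)), (50, np.float64(96.07762565081424)), (70, np.float64(96.43966245010972))] 102.1061575799904
top [(10, np.float64(97.02475696664578)), (30, np.float64(96.20250853931475)), (50, np.float64(96.37624389527753)), (70, np.float64(96.55078575252514))] 105.61051679581283
scoop [324.8 365.5] 0.79 [ 333.5 -227.6   15.2]
plate [237.2 232.3] 0.58 [584.2 310.3  22. ]
mug [414.9 284.3] 0.63 [ 699.1 -265.9   34.5]
teaspoon [279.3 323.7] 0.68 [378.6 -49.8   0.1]
rolling_pin [457.3 315.9] 0.73 [ 648.3 -409.1   41. ]
cutter [427.2 370.8] 0.85 [ 478.6 -415.5    0.1]
```

View pics/c3.png

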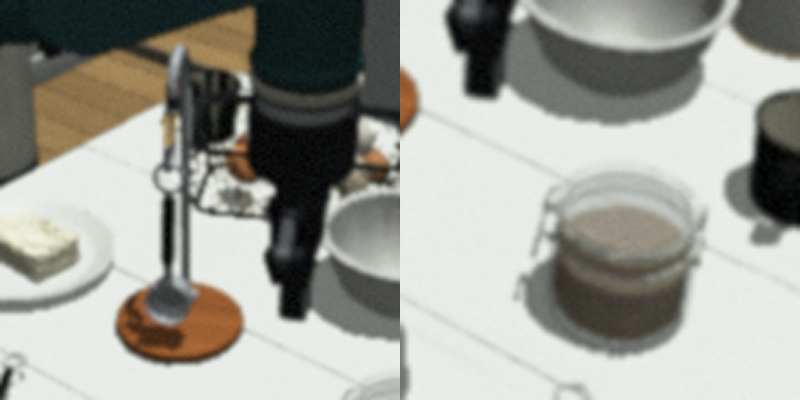

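The scoop hangs by its eye at (168,180) inside the hook, with the gate in place. The lid lies flat and shut on the jar at (625,205), at the same height from front to hinge. Handing in.

```bash
python3 -c "
from h import *
print(env.close_job())"
```

```text
the job is handed in; nothing more can be done
None
```

The steel scoop is hanging on the stand's snap hook and the sugar jar's lid is shut. I handed the job in at about 17 s on the robot's clock; no verdict was reported.

- **Scoop:** I drew it out of the jar along its handle and pushed its eye down past the gate. The wrist picture showed the gate shut above the eye's wire. I then tilted the scoop down and let go. The last picture shows it hanging straight under the hook.
- **Lid:** I pushed it over slowly with closed fingertips, against about 1–2 N. It stopped dead at 98.7 mm, against 99 mm for shut. At the end I pressed it with about 9 N to be sure. Afterwards both cameras measured it level at about 96–97 mm, 2–3 mm under the nominal height, which is about the calibration error.
- **Other things:** Nothing touched the plate, mug, teaspoon, rolling pin or cutter, and all were still on the table in the last picture. I did not measure their positions before and after.

**Check that disagreed:** In the final check the network's best match for "scoop" was a look-alike lying on the table. I confirmed the hanging scoop from the picture instead.

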